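Bring the yellow sauce round to the front of the carousel

ROBOT

A 7-joint arm with a two-finger parallel gripper is mounted at the origin on the work surface. World frame = base frame: x ahead of the robot, y to its left, z up, the work surface at z = 0. Lengths are in m, angles in rad, forces in N, time in s.
With the tool pointing down it reaches from about 0.4 to 0.925 m from the base axis. Payload 4.1 kg.
Tool frame: the origin (TCP) lies midway between the tips of the shut fingers; the grasp point (between the pads) lies 19 mm behind it (bot.hold_point_z is the distance from the TCP to the grasp point, in m); z points along the fingers, y is the direction in which the jaws open and shut (so a half turn about z gives the same grasp; the last joint's range is limited). The gripper opens to 85 mm and grips with 20 to 120 N. Pads are 22 mm wide; open, the fingers measure 114 mm over their backs; the gripper's body (76 mm by 85 mm) begins 54 mm behind the grasp point. The pads swing forward as they close: fully open they stand 13 mm farther back than shut.
Start: joints at [1.122, 0.398, 0.045, 1.537, -0.019, 1.207, -0.051], TCP at [0.223, -0.611, 0.231] pointing down, gripper open.
Joint ranges: [-2.82, 2.82], [-0.49, 2.23], [-1.37, 1.46], [0, 2.46], [-1.36, 4.5], [0.23, 2], [-2.94, 2.94]. Speed limits (rad/s): [2.57, 2.57, 3.14, 3.14, 3.14, 3.14, 3.14].

INTERFACE

Orientations are given as [roll, pitch, yaw] about the fixed x, y, z axes, in that order (R = Rz(yaw) Ry(pitch) Rx(roll)).
In Python, from station import telemetry, optics, ticket, bot gives the robot as it stands. The module is installed in compiled form; this text tells all that it offers.
- The arm moves only by the tool drive_tool, never from a script. Its argument "steps" is one flat list of numbers, 5 for each row, row after row: the gripper command: -1 is fully open, 1 is shut, values between are in proportion, then the shift along the tool's x, y, z in units of 0.025 m (1.0 is 0.025 m), then the turn about the tool's z in units of 0.1 rad (1.0 is 0.1 rad). In form: [jaw, x, y, z, turn, jaw, x, y, z, turn, ...]. A call has 1 to 8 rows; each row shifts and turns the commanded pose from where the row before left it, along the tool's axes as they then stand; what a row does not reach is not made up. A row lasts 1/12 s, in which the tool goes at most 41.7 mm and 7.16 degrees, less where a joint would pass 70% of its speed; a pose out of reach is approached as far as the arm can. A call with a number of a shift or a turn outside -1 to 1 is refused whole. A call with a gripper value outside its range is refused whole. The fingers move at their own pace and stop on an object; "grip_force" is the grip in N (left out, the last holds). Time passes only in rows, so rows that do not move let the fingers close. It gives the time, the measured TCP pose, the force and the opening at its end, in the units of the state.
- telemetry.observe(): the state, without advancing time (a new reading comes with each control period).
- optics.snapshot(name): name is "scene" or "top" or "wrist"; returns a dict with "frame" (480x640x3 uint8, red, green, blue), "depth" (480x640 float32, m along the optical axis (not along the pixel's ray), 0 where there is no reading), "intrinsics" (3x3 intrinsics, pixels), "extrinsics" (4x4, takes a point from camera to world coordinates). Camera axes: x right, y up, looking along -z (the intrinsics and any distortion apply to the point x, -y, -z); pixel columns grow to the right and rows downward; lengths in m; the calibration is good to about 2 mm. The wrist camera is an equidistant fisheye: a pixel r from the principal point sees the ray r / f radians off the axis. A picture is of the moment at which its call begins.
- ticket.sign_off(): hands the job in, once; it reports no verdict.
The state is a dict: "time_s": time; "joints": joint angles; "qvel": joint speeds; "joint_efforts": joint torques, N m; "eef_pos": TCP position; "tool_rot": TCP orientation; "wrist_force": force on the tool from outside, world axes, zero at the start; "moment": the same for the moment, N m; "width": finger opening in m.
Only numpy, scipy, OpenCV 4.12 (cv2) and the standard library are available. Lean on these libraries where they do the work, as an engineer would, in place of code of your own. Each camera call takes 0.05 s, during which the arm holds its last target. There are 200 camera calls.

TASK

Push the notched rim of the sauce carousel round with your fingertips until the yellow squeeze bottle is at the front, lined up with the middle of the drip tray, and leave it at rest there. Turn it gently; the bottles and the shaker must stay standing in their wells without being touched or lifted, and the rest of the bench is to be left alone.

Things in the scene. Friction and masses are not known exactly. Their poses are not given: they have to be found in the camera images.
- carousel_base: fixed round steel foot of the carousel, 224 mm across, 25 mm high, with the drip tray at its front. Origin on the turning axis at worktop height, z up. The tray runs along the base's own -x direction, 112 to 237 mm from the axis, 114 mm wide, 14 mm high; it points towards the robot within about 20 degrees of world -x. A bottle at the front stands on this -x line.
- turntable: turning deck on that axis, origin at its underside, 28 mm above the worktop. Steel plate, radius 128 mm, top 46 mm above the worktop, ringed by a black rim (28 to 52 mm above it, outer radius 158 mm) with six finger notches. Six wells, 70 mm from the axis at 0, 60, 120.. degrees from its own x axis, hold the bottles. Turns endlessly both ways with drag (about 1 N at the rim), stops at once when left.
- notch (a point): one of the six equal finger notches: point 143 mm from the axis, at half the rim's height (40 mm above the worktop), x pointing straight outward. The others follow every 60 degrees. Each is cut through the rim's whole height, from 128 mm radius out to the edge, open outward, about 60 mm wide at the edge and 46 mm at its inner end.
- bottle_yellow: the yellow squeeze bottle, 48 mm across, 154 mm tall with its pointed nozzle, standing loose in one of the wells. Origin at the centre of its underside (46 mm above the worktop), z up. This is the one to bring to the front; it starts a quarter to half a turn away from it.
- bottle_red: red squeeze bottle, 48 mm across, 154 mm tall with its pointed nozzle, standing loose in one of the wells. Origin at the centre of its underside (46 mm above the worktop), z up
- bottle_white: cream-white squeeze bottle, 48 mm across, 154 mm tall with its pointed nozzle, standing loose in one of the wells. Origin at the centre of its underside (46 mm above the worktop), z up
- bottle_green: green squeeze bottle, 48 mm across, 154 mm tall with its pointed nozzle, standing loose in one of the wells. Origin at the centre of its underside (46 mm above the worktop), z up
- bottle_brown: dark brown squeeze bottle, 48 mm across, 154 mm tall with its pointed nozzle, standing loose in one of the wells. Origin at the centre of its underside (46 mm above the worktop), z up
- shaker: steel shaker, 49 mm across, 94 mm tall, standing loose in one of the wells. Origin at the centre of its underside, z up
- burger_base: bystander: dressed burger base, 104 mm across and 33 mm high, on the paper sheet to the left. Origin at the centre of its underside
- bowl: bystander: steel bowl, 150 mm across and 65 mm high, to the left. Origin at the centre of its underside
- burger_box: bystander: closed burger box with orange lid, 115 mm square and 73 mm high, to the right. Origin at the centre of its underside
There are look-alikes about, which are no part of the job. Of the things that look like the bottle_yellow, the largest one is meant.

How it is judged:
On the way:
1. the fingers push the turntable's rim (contact force between the fingers and turntable above 0.2 N), for 0.1 s.
At the end, for the whole second after the job is handed in: The yellow bottle stands in its well within 15 mm sideways of the middle line of the drip tray, at the front; the turntable is at rest; all five bottles and the shaker stand upright in their wells (tilted less than 0.15 rad); burger base, bowl and burger box are within 30 mm of where they were (y of bottle_yellow in the frame of carousel_base between -0.015 and 0.015 m and x of bottle_yellow in the frame of carousel_base below -0.055 m and angular speed of turntable below 0.05 rad/s and height (world z) of bottle_yellow between 0.04 and 0.054 m and angle between each of bottle_yellow, bottle_red, bottle_white, bottle_green, bottle_brown, shaker's own z axis and vertical below 0.15 rad and height (world z) of bottle_red between 0.04 and 0.054 m and height (world z) of bottle_white between 0.04 and 0.054 m and height (world z) of bottle_green between 0.04 and 0.054 m and height (world z) of bottle_brown between 0.04 and 0.054 m and height (world z) of shaker between 0.04 and 0.054 m and horizontal distance between bottle_yellow and carousel_base between 0.055 and 0.085 m and horizontal distance between bottle_red and carousel_base between 0.055 and 0.085 m and horizontal distance between bottle_white and carousel_base between 0.055 and 0.085 m and horizontal distance between bottle_green and carousel_base between 0.055 and 0.085 m and horizontal distance between bottle_brown and carousel_base between 0.055 and 0.085 m and horizontal distance between shaker and carousel_base between 0.055 and 0.085 m and distance of each of burger_base, bowl, burger_box from where it was at the start of the episode below 0.03 m); the robot touches nothing.
It fails at once if a bottle or the shaker is touched by the robot (over 1 N) (contact force between any of the fingers, the arm and bottle_yellow above 1 N or contact force between any of the fingers, the arm and bottle_red above 1 N or contact force between any of the fingers, the arm and bottle_white above 1 N or contact force between any of the fingers, the arm and bottle_green above 1 N or contact force between any of the fingers, the arm and bottle_brown above 1 N or contact force between any of the fingers, the arm and shaker above 1 N).
It fails at once if a bottle or the shaker is lifted (over 12 mm) or tipped (over 0.35 rad) (height (world z) of any of bottle_yellow, bottle_red, bottle_white, bottle_green, bottle_brown, shaker above 0.058 m or angle between any of bottle_yellow, bottle_red, bottle_white, bottle_green, bottle_brown, shaker's own z axis and vertical above 0.35 rad).
It fails at once if the turntable is whirled round (faster than 2.5 rad/s) (angular speed of turntable above 2.5 rad/s).
It fails at once if the burger base, bowl or burger box is moved by over 30 mm (distance of any of burger_base, bowl, burger_box from where it was at the start of the episode above 0.03 m).
It also fails if it takes over 64 s, if anything falls off the work surface, if the arm or the gripper's body presses on something with over 40 N, if the wrist force passes 120 N, or if a joint passes its speed limit or range.

## Working session

There is one attempt and no reset: what is moved stays moved. The work goes in short steps, Python scripts to look and compute and a tool call to move; the robot and the scene stay as the last step left them, time stands still between calls to the robot, and variables do not carry over. Pictures are saved under pics/ and viewed, about 8 in all and at most 12, crops included, and the job is handed in when it is done.

Besides the shell and the picture viewer there is one more tool, called after "Request:" by a JSON object that holds its "api" and its "payload". drive_tool: Moves the arm, as the interface text tells. Shifts and turns lie within -1 to 1; 1 stands for 0.025 m of shift or 0.1 rad of turn. Its arguments: {"type":"object","properties":{"steps":{"type":"array"},"grip_force":{"type":"number"}},"required":["steps"]}

```bash
mkdir -p pics; cat > h.py <<'E'
import numpy as np, cv2
from station import telemetry, optics, ticket, bot
def snap(n,f=None):
    s=optics.snapshot(n)
    if f: cv2.imwrite('pics/'+f,s['frame'][:,:,::-1])
    return s
def pts(s):  # world point per pixel from depth (pinhole)
    K,E,d=s['intrinsics'],s['extrinsics'],s['depth']
    v,u=np.mgrid[:480,:640]
    c=np.stack([(u-K[0,2])/K[0,0]*d,-(v-K[1,2])/K[1,1]*d,-d,np.ones_like(d)],-1)
    return (c@E.T)[...,:3]
def ray(s,u,v,z):
    K,E=s['intrinsics'],s['extrinsics']
    r=E[:3,:3]@np.array([(u-K[0,2])/K[0,0],-(v-K[1,2])/K[1,1],-1]);o=E[:3,3]
    return o+r*(z-o[2])/r[2]
E
python3 - <<'E'
from h import *
a=snap('scene','s1.png');b=snap('top','t1.png')
for s in(a,b):print(s['intrinsics'].round(1).tolist(),s['extrinsics'].round(3).tolist())
print(telemetry.observe())
E
```

```text
[[560.1, 0.0, 330.5], [0.0, 560.1, 247.3], [0.0, 0.0, 1.0]] [[0.834, -0.345, 0.429, 1.113], [0.551, 0.5, -0.668, -0.969], [0.016, 0.794, 0.607, 0.896], [0.0, 0.0, 0.0, 1.0]]
[[574.6, 0.0, 310.8], [0.0, 574.6, 245.1], [0.0, 0.0, 1.0]] [[-0.007, 0.991, -0.137, 0.325], [-1.0, -0.007, 0.004, -0.01], [0.003, 0.137, 0.991, 1.382], [0.0, 0.0, 0.0, 1.0]]
{'time_s': 0.1, 'joints': array([ 1.12199919,  0.39909324,  0.04502143,  1.53773177, -0.01869198,
        1.20689097, -0.05070686]), 'qvel': array([ 0.00010009, -0.0019976 ,  0.00225878, -0.00316733, -0.00196501,
        0.00054373,  0.00109875]), 'joint_efforts': array([ 3.07886687e-03, -4.76265264e+01,  1.36951447e+00, -2.54949439e+01,
        1.18115055e-02,  5.05415621e-03,  1.02958273e-05]), 'eef_pos': array([ 0.2226001 , -0.61010546,  0.23039295]), 'tool_rot': array([-3.13989461e+00,  1.19328119e-04,  3.49919380e-01]), 'wrist_force': array([-1.10282529,  0.62738219,  0.9420892 ]), 'moment': array([ 0.02966064, -0.016568  ,  0.03450309]), 'width': 0.0851562134444473}
```

View pics/t1.png

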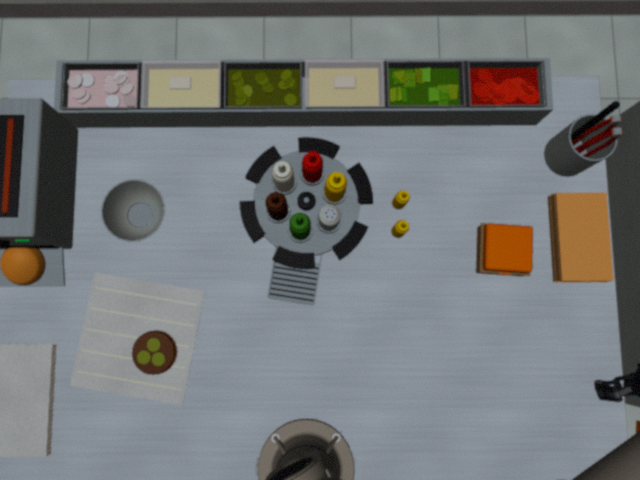

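View pics/s1.png

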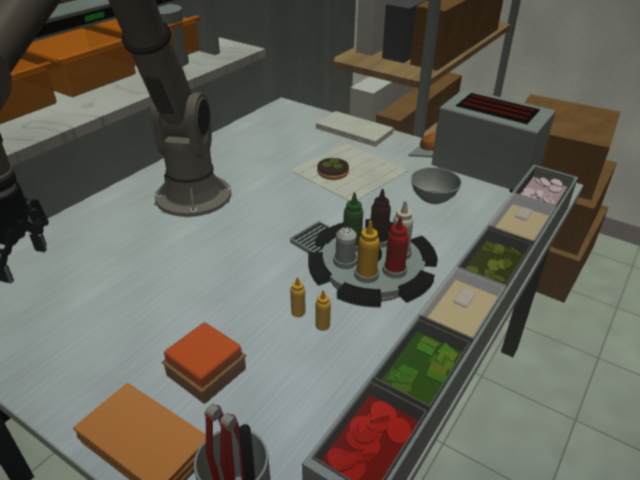

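Top view: the yellow bottle on the carousel is at (336,186). The yellow look-alikes are two small ones on the bench at (401,199) and (401,228). The largest, on the carousel, is the one meant. The tray is at about (294,283), green is near the front, and the robot's base is at the bottom. Next I'll measure and check with a close crop.

```bash
cat > meas.py <<'E'
from h import *
def meas(s,verbose=True):
    f=s['frame'].astype(int);P=pts(s);
    roi=np.zeros((480,640),bool);roi[125:275,230:385]=1
    # rim segments: dark, depth-height ~0.05
    dark=(f.max(2)<60)&roi&(abs(P[...,2]-.052)<.012)
    uv=np.argwhere(dark)
    Q=np.array([ray(s,u,v,.052) for v,u in uv])
    hull=cv2.convexHull(Q[:,:2].astype(np.float32))
    (cx,cy),r=cv2.minEnclosingCircle(hull)
    c=np.array([cx,cy])
    return dark,Q,c,r,P
if __name__=='__main__':
    s=snap('top');d,Q,c,r,P=meas(s);f=s['frame'].astype(int)
    from scipy.optimize import least_squares
    n,l,st,_=cv2.connectedComponentsWithStats(d.astype(np.uint8))
    # fit: rim outer edge points by angle
    a=np.arctan2(*(Q[:,:2]-c).T[::-1]);R=np.hypot(*(Q[:,:2]-c).T)
    print('c',c,'r',r,'med z',np.median(P[d][:,2]),st[1:,4])
    for lo in range(3): pass
    h=np.histogram(np.degrees(a)[(R>.13)],bins=np.arange(-180,181,4))
    print(list(zip(h[1].astype(int),h[0])))
    ang=np.degrees(np.angle(np.mean(np.exp(6j*a[R>.13])))/6);print('segment centre mod 60',ang)
    # bottles
    for nm,m in dict(yellow=(f[...,0]>150)&(f[...,1]>110)&(f[...,2]<90),red=(f[...,0]>130)&(f[...,1]<60),green=(f[...,1]>80)&(f[...,0]<70)).items():
        m=m.copy();m[:125]=m[270:]=0;m[:,:230]=m[:,385:]=0
        p=P[m&(P[...,2]>.05)]
        top=p[p[:,2]>.1]
        print(nm,len(p),p.min(0).round(3),p.max(0).round(3),'mean',p.mean(0).round(3), 'ang',np.degrees(np.arctan2(*(p.mean(0)[:2]-c)[::-1])))
    # tray: points height 0.005..0.022 outside rim
    m=(P[...,2]>.006)&(P[...,2]<.022);m[:255]=m[315:]=0;m[:,:250]=m[:,340:]=0
    p=P[m][:,:2]; 
    rect=cv2.minAreaRect(p.astype(np.float32));print('tray',len(p),rect,cv2.boxPoints(rect).round(3).tolist())
    k=s['frame'][115:315,220:420,::-1];cv2.imwrite('pics/crop1.png',cv2.resize(k,(600,600),interpolation=cv2.INTER_CUBIC))
E
python3 meas.py
```

```text
c [ 0.61101002 -0.00538282] r 0.15742366015911102 med z 0.051172008664022606 [518 532 544   2   1   1   1   3   1   4   1   1   1   1   2 533   1   3
   1   1  16   3   2   1   1   3   3 552   1 596]
[(np.int64(-180), np.int64(50)), (np.int64(-176), np.int64(34)), (np.int64(-172), np.int64(0)), (np.int64(-168), np.int64(0)), (np.int64(-164), np.int64(0)), (np.int64(-160), np.int64(0)), (np.int64(-156), np.int64(0)), (np.int64(-152), np.int64(35)), (np.int64(-148), np.int64(49)), (np.int64(-144), np.int64(44)), (np.int64(-140), np.int64(49)), (np.int64(-136), np.int64(43)), (np.int64(-132), np.int64(43)), (np.int64(-128), np.int64(43)), (np.int64(-124), np.int64(45)), (np.int64(-120), np.int64(44)), (np.int64(-116), np.int64(35)), (np.int64(-112), np.int64(0)), (np.int64(-108), np.int64(0)), (np.int64(-104), np.int64(0)), (np.int64(-100), np.int64(0)), (np.int64(-96), np.int64(0)), (np.int64(-92), np.int64(37)), (np.int64(-88), np.int64(44)), (np.int64(-84), np.int64(44)), (np.int64(-80), np.int64(45)), (np.int64(-76), np.int64(45)), (np.int64(-72), np.int64(46)), (np.int64(-68), np.i
[... 1801 characters left out ...]
72), np.int64(50)), (np.int64(176), np.int64(51))]
segment centre mod 60 -11.839019277721762
yellow 109 [ 0.62  -0.088  0.161] [ 0.651 -0.055  0.199] mean [ 0.635 -0.071  0.169] ang -69.66446508075623
red 107 [ 0.666 -0.034  0.164] [ 0.697 -0.002  0.201] mean [ 0.681 -0.018  0.169] ang -9.824556768854633
green 141 [ 0.325 -0.01   0.15 ] [0.565 0.03  1.382] mean [0.543 0.011 0.186] ang 166.19485862971854
tray 1177 ((0.4191177189350128, 0.02277538925409317), (0.13533614575862885, 0.21164409816265106), 2.2208595275878906) [[0.34700000286102295, 0.12600000202655792], [0.35600000619888306, -0.0860000029206276], [0.4909999966621399, -0.07999999821186066], [0.4830000102519989, 0.13099999725818634]]
```

View pics/crop1.png

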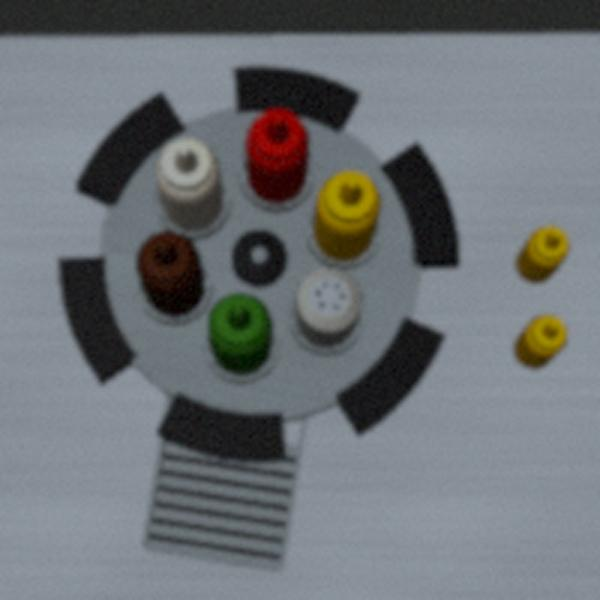

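The crop shows the full-size yellow bottle on the deck at crop (345,215), next to the shaker. It's the right one; the two bench bottles at (545,250) and (545,345) are clearly smaller. The tray corners are at crop (147,548), (283,568) and (302,425). Next I'll get the tray direction and a second-view check of the axis, rim height and yellow bottle.

```bash
python3 - <<'E'
from h import *
from meas import meas
s=snap('top');d,Q,c,r,P=meas(s)
g=lambda x,y:ray(s,220+x/3-.33,115+y/3-.33,.014)[:2]
BL,BR,UR,UL=g(147,548),g(283,568),g(302,425),g(160,460)
print(BL,BR,UR,'width',np.linalg.norm(BL-BR))
m=(BL+BR)/2;deg=lambda v:np.degrees(np.arctan2(v[1],v[0]))
print('tray ang: mid',deg(m-c),np.linalg.norm(m-c),'right edge',deg(BR-UR),'left',deg(BL-UL),'front',deg(BL-BR)+90)
# second view
t=snap('scene');T=pts(t);f=t['frame'].astype(int)
roi=np.hypot(T[...,0]-c[0],T[...,1]-c[1])<.2
rim=roi&(abs(T[...,2]-.052)<.004)&(f.max(2)<70);p=T[rim][:,:2]
print('scene rim centre',cv2.minEnclosingCircle(p.astype(np.float32)),'z',np.median(T[rim][:,2]))
y=(f[...,0]>120)&(f[...,1]>90)&(f[...,2]<90)&roi&(T[...,2]>.06);q=T[y]
n=q[q[:,2]>.185].mean(0);print('nozzle scene',n,deg(n[:2]-c))
ft=s['frame'].astype(int);y=(ft[...,0]>150)&(ft[...,1]>110)&(ft[...,2]<90)&(P[...,2]>.185)&(np.hypot(P[...,0]-c[0],P[...,1]-c[1])<.15)
n=P[y].mean(0);print('nozzle top',n,deg(n[:2]-c))
E
```

```text
[0.38874029 0.08514205] [ 0.37224424 -0.0223349 ] [ 0.48588886 -0.03840653] width 0.10873552830703864
tray ang: mid 171.25068993559233 0.2334169321647039 right edge 171.95060630406397 left 171.7319801788574 front 171.27407720531068
scene rim centre ((0.6162850260734558, -0.008460095152258873), 0.15919579565525055) z 0.05019776639151452
nozzle scene [ 0.63724009 -0.07139641  0.19753004] -68.84054255370066
nozzle top [ 0.63813428 -0.07165392  0.19472999] -68.25678388308285
```

Request:
{"api": "drive_tool", "payload": {"steps": [1,0,0,0,-0.96,1,0,0,0,-0.96,1,0,0,0,-0.96,1,0,0,0,-0.96,1,0,0,0,-0.96,1,0,0,0,-0.96,1,0,0,0,-0.96,1,0,0,0,-0.96]}}

```text
time_s: 0.92
eef_pos: [0.2228, -0.6105, 0.2311]
tool_rot: [-3.141, -0.0, 1.123]
wrist_force: [-0.3, -0.5, -0.5]
width: -0.0001
```

Request:
{"api": "drive_tool", "payload": {"steps": [1,0,0,0,-0.96,1,0,0,0,-0.96,1,0,0,0,-0.96,1,0,0,0,-0.96,1,0,0,0,-0.96,1,0,0,0,-0.96,1,0,0,0,-0.96,1,0,0,0,-0.96]}}

```text
time_s: 1.58
eef_pos: [0.2227, -0.6106, 0.2311]
tool_rot: [-3.142, -0.0, 1.891]
wrist_force: [0.0, -0.2, 0.2]
width: -0.0003
```

Request:
{"api": "drive_tool", "payload": {"steps": [1,0.757,0.67,0,0,1,0.757,0.67,0,0,1,0.757,0.67,0,0,1,0.757,0.67,0,0,1,0.757,0.67,0,0,1,0.757,0.67,0,0,1,0.757,0.67,0,0,1,0.757,0.67,0,0]}}

```text
time_s: 2.25
eef_pos: [0.3035, -0.424, 0.2313]
tool_rot: [-3.141, 0.0, 1.886]
wrist_force: [0.5, -0.3, -0.2]
width: 0.0002
```

Request:
{"api": "drive_tool", "payload": {"steps": [1,0.757,0.67,0,0,1,0.757,0.67,0,0,1,0.757,0.67,0,0,1,0.757,0.67,0,0,1,0.757,0.67,0,0,1,0.757,0.67,0,0,1,0.757,0.67,0,0,1,0.757,0.67,0,0]}}

```text
time_s: 2.92
eef_pos: [0.384, -0.2386, 0.2314]
tool_rot: [-3.142, 0.001, 1.886]
wrist_force: [0.6, 0.0, -0.1]
width: -0.0002
```

Request:
{"api": "drive_tool", "payload": {"steps": [1,0.757,0.67,0,0,1,0.757,0.67,0,0,1,0.757,0.67,0,0,1,0.757,0.67,0,0,1,0.757,0.67,0,0,1,0.6,0.5,0,0,1,0.3,0.2,0,0,1,0,0,0,0]}}

```text
time_s: 3.58
eef_pos: [0.4442, -0.0949, 0.2314]
tool_rot: [3.141, -0.0, 1.89]
wrist_force: [-0.4, 0.0, 0.5]
width: 0.0001
```

Request:
{"api": "drive_tool", "payload": {"steps": [1,0.66,0.62,0,0,1,0.66,0.62,0,0,1,0,0,1,0,1,0,0,1,0,1,0,0,1,0,1,0,0,1,0,1,0,0,0,0]}}

```text
time_s: 4.17
eef_pos: [0.4586, -0.0578, 0.127]
tool_rot: [-3.133, -0.004, 1.884]
wrist_force: [-0.6, 0.0, 0.3]
width: 0.0001
```

```bash
python3 - <<'E'
from h import *
a=snap('scene')['frame'][130:370,230:550];b=snap('wrist')['frame']
cv2.imwrite('pics/m1.png',np.hstack([cv2.resize(a,(400,300),interpolation=cv2.INTER_CUBIC),cv2.resize(b,(400,300))])[:,:,::-1])
E
```

```text
(no output)
```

View pics/m1.png

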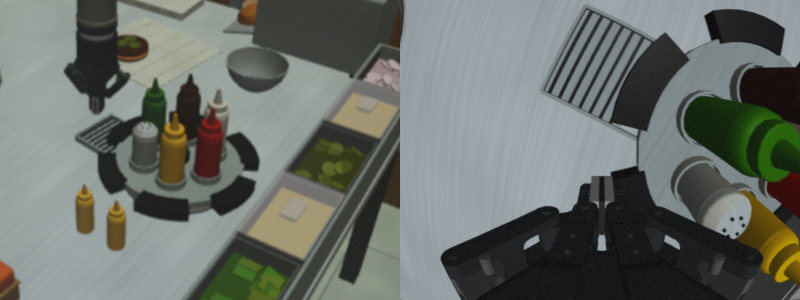

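The scene view (left half) shows the gripper over the front-right notch. The wrist view shows the jaw linkage spreading wide along tool y, which now points at the bottles. I'll raise the tool and turn it 90° so the wide side lies along the rim.

Request:
{"api": "drive_tool", "payload": {"steps": [1,0,0,-1,0,1,0,0,-1,-0.98,1,0,0,-1,-0.98,1,0,0,0,-0.98,1,0,0,0,-0.98,1,0,0,0,-0.98,1,0,0,0,-0.98,1,0,0,0,-0.98]}}

```text
time_s: 4.93
eef_pos: [0.4641, -0.0568, 0.2087]
tool_rot: [3.141, 0.004, 2.576]
wrist_force: [-1.1, -0.7, 0.5]
width: -0.0002
```

Request:
{"api": "drive_tool", "payload": {"steps": [1,0,0,0,-0.98,1,0,0,0,-0.98,1,0,0,0,-0.98,1,0,0,0,-0.98,1,0,0,0,-0.98,1,0,0,0,-0.98,1,0,0,0,-0.98,1,0,0,0,-0.98]}}

```text
time_s: 5.6
eef_pos: [0.4641, -0.0568, 0.2085]
tool_rot: [-3.139, 0.003, -2.923]
wrist_force: [-0.1, -0.7, 0.0]
width: -0.0003
```

Request:
{"api": "drive_tool", "payload": {"steps": [1,0,0,0,-0.98,1,0,0,0,0,1,0,0,0,0]}}

```text
time_s: 5.85
eef_pos: [0.4638, -0.0566, 0.2078]
tool_rot: [-3.139, 0.002, -2.833]
wrist_force: [-0.7, -0.2, -0.6]
width: -0.0001
```

```bash
python3 - <<'E'
from h import *
o=telemetry.observe();print(o['joints'].round(2),o['eef_pos'].round(4),o['tool_rot'].round(3))
E
```

```text
[ 0.83  0.15 -0.87  1.97  0.13  1.08  1.78] [ 0.4638 -0.0566  0.2078] [-3.139e+00  2.000e-03 -2.833e+00]
```

Request:
{"api": "drive_tool", "payload": {"steps": [1,0,0,1,0,1,0,0,1,0,1,0,0,1,0,1,0,0,1,0,1,0,0,1,0,1,0,0,1,0,1,0,0,0.3,0,1,0,0,0,0]}}

```text
time_s: 6.52
eef_pos: [0.4619, -0.0562, 0.0477]
tool_rot: [3.14, -0.003, -2.831]
wrist_force: [-0.7, 0.9, -0.4]
width: -0.0001
```

Request:
{"api": "drive_tool", "payload": {"steps": [1,0,0,0.32,0,1,0,0,0,0]}}

```text
time_s: 6.68
eef_pos: [0.4638, -0.0562, 0.0413]
tool_rot: [-3.141, 0.001, -2.83]
wrist_force: [-0.2, -0.0, 0.1]
width: -0.0001
```

```bash
python3 - <<'E'
from h import *
a=snap('scene')['frame'][180:330,260:460];b=snap('top')['frame'][125:275,220:420]
cv2.imwrite('pics/m2.png',np.hstack([cv2.resize(x,(400,300),interpolation=cv2.INTER_CUBIC) for x in(a,b)])[:,:,::-1])
E
```

```text
(no output)
```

View pics/m2.png

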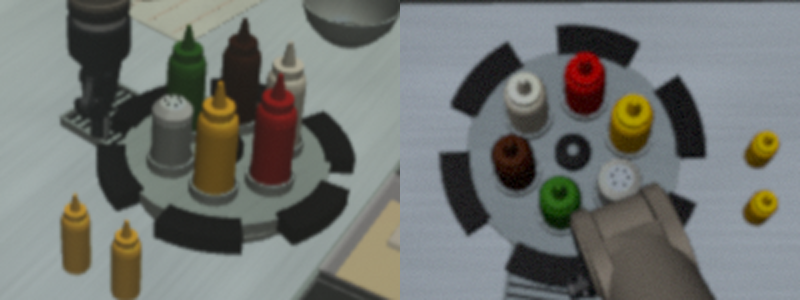

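The fingers are in the front-right notch, clear of the shaker and of the rim segments on either side. Now I'll push clockwise, slowly at first.

Request:
{"api": "drive_tool", "payload": {"steps": [1,0,0.19,0.2,0.3,1,0,0.19,0,0.3,1,0,0.19,0,0.3,1,0,0.19,0,0.3,1,0,0.19,0,0.3,1,-0.01,0.19,0,0.3,1,-0.01,0.19,0,0.3,1,-0.01,0.19,0,0.3]}}

```text
time_s: 7.45
eef_pos: [0.4563, -0.0193, 0.0367]
tool_rot: [-3.14, 0.001, -3.072]
wrist_force: [-0.5, -1.8, -0.0]
width: -0.0005
```

Request:
{"api": "drive_tool", "payload": {"steps": [1,-0.01,0.25,0,0.4,1,-0.01,0.25,0,0.4,1,-0.01,0.25,0,0.4,1,-0.01,0.25,0,0.4,1,-0.01,0.25,0,0.4,1,-0.01,0.25,0,0.4,1,-0.01,0.25,0,0.4,1,-0.01,0.25,0,0.4]}}

```text
time_s: 8.12
eef_pos: [0.4614, 0.0306, 0.0367]
tool_rot: [-3.141, 0.001, 2.891]
wrist_force: [-1.1, -0.6, -0.2]
width: 0.0
```

```bash
cat > st.py <<'E'
from h import *
o=telemetry.observe();p=o['eef_pos'];v=p[:2]-[.612,-.006]
print(o['time_s'],'joints',o['joints'].round(2),p.round(4),'yaw',np.degrees(o['tool_rot'][2]).round(1),'r',np.hypot(*v).round(4),'th',np.degrees(np.arctan2(v[1],v[0])).round(1),'F',o['wrist_force'].round(1))
s=snap('top');P=pts(s);f=s['frame'].astype(int);c=np.array([.612,-.006])
R=np.hypot(P[...,0]-c[0],P[...,1]-c[1])
d=(f.max(2)<60)&(abs(P[...,2]-.052)<.008)&(R>.132)&(R<.156)
a=np.arctan2(P[d][:,1]-c[1],P[d][:,0]-c[0]);print('well mod60',np.degrees(np.angle(np.mean(np.exp(6j*a)))/6))
y=(f[...,0]>120)&(f[...,1]>90)&(f[...,2]<90)&(P[...,2]>.1)&(R<.11)
if y.sum()>10:
    n=P[y].mean(0);print('yellow',y.sum(),n.round(3),np.degrees(np.arctan2(*(n[:2]-c)[::-1])))
import sys
if len(sys.argv)>1:
    b=s['frame'][115:315,220:420];a=snap('scene')['frame'][130:370,230:550]
    cv2.imwrite('pics/'+sys.argv[1],np.hstack([cv2.resize(a,(400,300),interpolation=cv2.INTER_CUBIC),cv2.resize(b,(400,400),interpolation=cv2.INTER_CUBIC)[:300]])[:,:,::-1])
E
python3 st.py
```

```text
8.1167 joints [ 0.4   0.39 -0.65  2.14  0.36  0.72  0.83] [0.4614 0.0306 0.0367] yaw 165.7 r 0.155 th 166.3 F [-1.1 -0.6 -0.2]
well mod60 24.17870937745525
yellow 264 [ 0.601 -0.072  0.165] -99.19331537120905
```

Request:
{"api": "drive_tool", "payload": {"steps": [1,-0.008,0.31,0,0.5,1,-0.008,0.31,0,0.5,1,-0.008,0.31,0,0.5,1,-0.008,0.31,0,0.5,1,-0.008,0.31,0,0.5,1,-0.008,0.31,0,0.5,1,-0.008,0.31,0,0.5,1,-0.008,0.31,0,0.5]}}

```text
time_s: 8.83
eef_pos: [0.488, 0.0863, 0.0364]
tool_rot: [-3.141, 0.0, 2.492]
wrist_force: [-1.4, -0.8, 0.3]
width: -0.0003
```

Request:
{"api": "drive_tool", "payload": {"steps": [1,-0.008,0.31,0,0.5,1,-0.008,0.31,0,0.5,1,-0.008,0.31,0,0.5,1,-0.008,0.31,0,0.5,1,-0.008,0.31,0,0.5,1,-0.008,0.31,0,0.5,1,-0.008,0.31,0,0.5,1,-0.008,0.31,0,0.5]}}

```text
time_s: 9.5
eef_pos: [0.5344, 0.1274, 0.0365]
tool_rot: [3.141, -0.0, 2.092]
wrist_force: [-1.2, 0.3, -0.6]
width: 0.0001
```

```bash
python3 st.py m3.png
```

```text
9.5 joints [ 0.05  0.48 -0.45  1.95  0.29  0.78 -0.04] [0.5344 0.1274 0.0365] yaw 119.9 r 0.1543 th 120.2 F [-1.2  0.3 -0.6]
well mod60 -21.75594181619664
yellow 275 [ 0.554 -0.045  0.165] -145.86186267811055
```

View pics/m3.png

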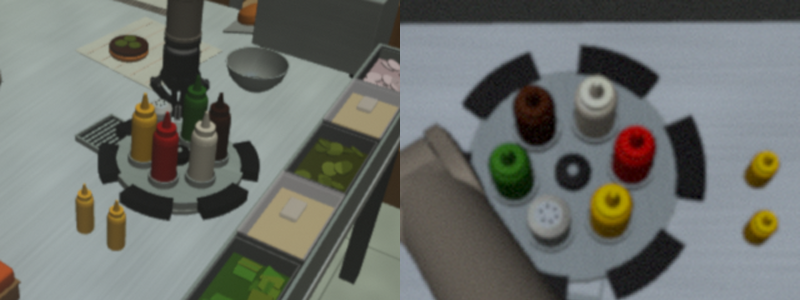

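The table is following the fingers. Yellow is now front-right at crop (610,210), everything is upright, and about 45° remain.

Request:
{"api": "drive_tool", "payload": {"steps": [1,-0.006,0.31,0,0.5,1,-0.006,0.31,0,0.5,1,-0.006,0.31,0,0.5,1,-0.006,0.31,0,0.5,1,-0.006,0.31,0,0.5,1,-0.006,0.31,0,0.5,1,-0.006,0.31,0,0.5,1,-0.006,0.31,0,0.5]}}

```text
time_s: 10.27
eef_pos: [0.5922, 0.147, 0.0361]
tool_rot: [-3.141, -0.0, 1.693]
wrist_force: [-1.6, 1.1, -0.2]
width: 0.0001
```

Request:
{"api": "drive_tool", "payload": {"steps": [1,-0.006,0.31,0,0.5,1,-0.006,0.31,0,0.5,1,-0.006,0.31,0,0.5,1,-0.006,0.25,0,0.4,1,0,0.19,0,0.3,1,0,0.12,0,0.2,1,0,0,0,0]}}

```text
time_s: 10.85
eef_pos: [0.6303, 0.1468, 0.0361]
tool_rot: [3.141, 0.0, 1.454]
wrist_force: [0.6, -0.5, -0.9]
width: 0.0003
```

```bash
python3 st.py
```

```text
10.85 joints [-0.09  0.6  -0.28  1.71  0.21  0.86 -0.58] [0.6303 0.1468 0.0361] yaw 83.3 r 0.1539 th 83.2 F [ 0.6 -0.5 -0.9]
well mod60 -0.7106725190854368
yellow 281 [ 0.54  -0.003  0.166] 177.24720160192652
```

Request:
{"api": "drive_tool", "payload": {"steps": [1,0,0.25,0,0.4,1,0,0.19,0,0.3,1,0,0.19,0,0.3,1,0,0.12,0,0.2,1,0,0,0,0]}}

```text
time_s: 11.32
eef_pos: [0.6491, 0.1437, 0.0358]
tool_rot: [3.14, 0.0, 1.333]
wrist_force: [0.3, 0.5, 0.4]
width: -0.0002
```

```bash
python3 st.py m4.png
```

```text
11.3167 joints [-0.11  0.62 -0.25  1.66  0.19  0.88 -0.67] [0.6491 0.1437 0.0358] yaw 76.4 r 0.1542 th 76.1 F [0.3 0.5 0.4]
well mod60 -8.64346094593065
yellow 280 [0.541 0.006 0.165] 170.37778768614766
```

View pics/m4.png

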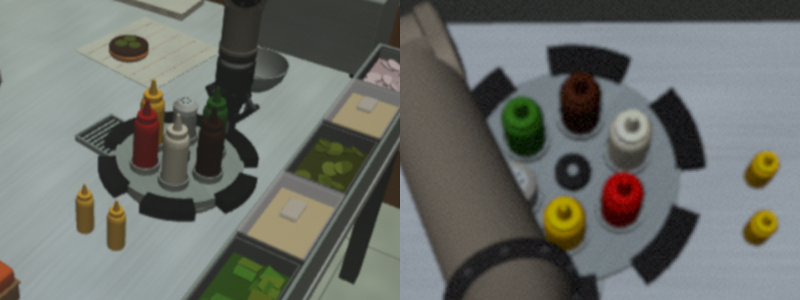

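The bottle is lined up: well at 171.4°, nozzle at 170.4°, tray at 171.5°. Now I'll back off the notch wall, slide outward and lift.

Request:
{"api": "drive_tool", "payload": {"steps": [1,0,-0.3,0,0,1,0,0,0,0,1,0.6,0,0,0,1,0.8,0,0,0,1,0.8,0,0,0,1,0,0,0,0,1,0,0,-1,0,1,0,0,-1,0]}}

```text
time_s: 12.08
eef_pos: [0.6521, 0.2006, 0.0843]
tool_rot: [-3.138, 0.002, 1.336]
wrist_force: [0.9, -1.1, 0.6]
width: -0.0003
```

Request:
{"api": "drive_tool", "payload": {"steps": [1,0,0,-1,0,1,0,0,-1,0,1,0,0,-1,0,1,0,0,-1,0,1,0,0,-1,0,1,0,0,-1,0,1,0,0,-1,0,1,0,0,0,0]}}

```text
time_s: 12.75
eef_pos: [0.6565, 0.2016, 0.2675]
tool_rot: [3.132, -0.006, 1.335]
wrist_force: [-0.1, 0.1, 1.0]
width: -0.0004
```

Request:
{"api": "drive_tool", "payload": {"steps": [1,1,0,0,0,1,1,0,0,0,1,1,0,0,0,1,1,0,0,0,1,1,0,0,0,1,1,0,0,0,1,0,0,0,0,1,0,0,0,0]}}

```text
time_s: 13.42
eef_pos: [0.6878, 0.3481, 0.2595]
tool_rot: [-3.14, -0.0, 1.338]
wrist_force: [-0.1, -0.2, 0.0]
width: -0.0
```

```bash
python3 st.py m5.png; python3 meas.py | grep -v Int | grep -v int64
```

```text
13.4167 joints [-0.36  0.62 -0.29  1.13  0.17  1.41 -0.86] [0.6878 0.3481 0.2595] yaw 76.6 r 0.3622 th 77.9 F [-0.1 -0.2  0. ]
well mod60 -7.7113552517569754
yellow 286 [0.541 0.006 0.165] 170.562203809875
c [ 0.61106253 -0.00488784] r 0.15708398818969727 med z 0.051108755268365336 [511 521 533   3   6   2   1   1   2   1   1   1   1   1   2   1   1   3
 524   3   1   1   1   3 534   1 576]
segment centre mod 60 -7.674100711598439
yellow 158 [ 0.529 -0.012  0.149] [0.563 0.023 0.204] mean [0.544 0.006 0.17 ] ang 171.00937859232621
red 169 [ 0.325 -0.076  0.145] [ 0.592 -0.01   1.382] mean [ 0.569 -0.059  0.176] ang -127.82106146065041
green 157 [0.638 0.034 0.148] [0.673 0.071 0.202] mean [0.655 0.053 0.169] ang 52.58509416196813
tray 1137 ((0.4198545515537262, 0.019796498119831085), (0.20619945228099823, 0.14039777219295502), 89.93220520019531) [[0.3499999940395355, -0.08299999684095383], [0.49000000953674316, -0.08299999684095383], [0.49000000953674316, 0.12300000339746475], [0.3499999940395355, 0.12300000339746475]]
```

View pics/m5.png

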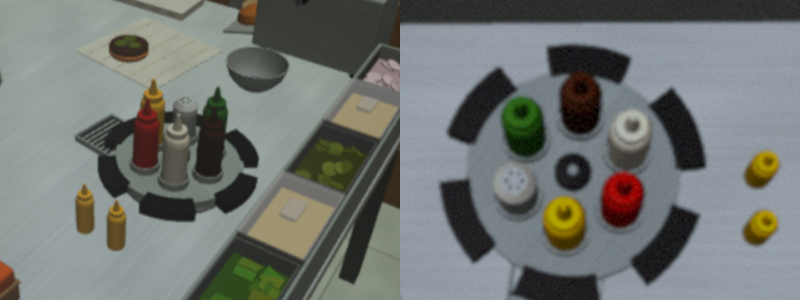

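Final view: yellow is at the front at crop (565,222), all six items are upright, the fingers are clear, and the table has stayed put.

```bash
python3 -c "
from h import *
print(ticket.sign_off())"
```

```text
the job is handed in; nothing more can be done
None
```

The carousel is turned so the yellow squeeze bottle stands at the front in line with the drip tray, and the job is handed in (no verdict was reported). I put the shut fingers in the front-right notch and pushed the rim about 115° clockwise. Then I backed off the notch wall, slid outward and lifted clear. The run took about 13.5 s of robot time.

**Alignment:** the last check put the yellow bottle's well at 172.3° and the bottle itself at about 171°. The tray's middle line is at 171.5°, so the bottle is about 1 mm off sideways, against the 15 mm allowed.

**Bench:** all five bottles and the shaker look upright in their wells. The table reads the same angle in the last two images, and the wrist force is near zero. The burger base and bowl look unmoved; the burger box is mostly outside the last views, but the arm's path did not go near it.

**Disagreements:**
- The rim pattern and the bottle's visible top gave angles 1–4° apart along the way.
- The two cameras placed the turning axis about 6 mm apart.
- The automatic mask for the tray failed, so I took its direction from corners read off the crop by eye.

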